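Fold the hold-down flap and close the glassblower's tool case

ROBOT

A 7-joint arm with a two-finger parallel gripper is mounted at the origin on the work surface. World frame = base frame: x ahead of the robot, y to its left, z up, the work surface at z = 0. Lengths are in m, angles in rad, forces in N, time in s.
With the tool pointing down it reaches from about 0.4 to 0.875 m from the base axis. Payload 6.5 kg.
Tool frame: the origin (TCP) lies between the finger pads; the fingertips stand 17 mm ahead of it and the grasp point (between the pads) lies 2 mm behind it (bot.tips_ahead is the z of the fingertips in the tool frame, in m); z points along the fingers, y is the line along which they close (so a half turn about z gives the same grasp; the last joint's range is limited). The gripper opens to 88 mm and grips with 3 to 60 N. Pads are 18 mm wide; open, the fingers measure 123 mm over their backs; the gripper's body (75 mm by 187 mm) begins 45 mm behind the grasp point.
Start: joints at [1.066, 0.536, -0.004, 1.538, 0.003, 1.067, -0.071], TCP at [0.276, -0.588, 0.256] pointing down, gripper open.
Joint ranges: [-2.7, 2.7], [-0.37, 2.16], [-1.27, 1.26], [0.24, 2.4], [-1.31, 4.45], [0.19, 1.91], [-2.76, 2.76]. Speed limits (rad/s): [2.39, 2.39, 3.14, 3.14, 3.14, 3.14, 3.14].

INTERFACE

Orientations are given as [roll, pitch, yaw] about the fixed x, y, z axes, in that order (R = Rz(yaw) Ry(pitch) Rx(roll)).
In Python, from bench import bot gives the robot as it stands.
- The arm moves only by the tool drive_tool, never from a script. Its argument "rows" is a list of rows, each a list of 7 numbers: the opening, from -1 (shut) to 1 (fully open), then the shift along the tool's x, y, z in units of 300 mm (1.0 is 300 mm), then the turn, a rotation vector about the tool's x, y, z in units of 90 degrees (1.0 is 90 degrees). A call has 1 to 8 rows; each row is the pose to reach, as a shift and turn from the pose commanded when the call began, along the tool's axes at that moment; what a row does not reach only later rows make up. A row lasts 1/10 s, in which the tool goes at most 50 mm and 8.59 degrees, less where a joint would pass 70% of its speed; a pose out of reach is approached as far as the arm can. A call with a number of a shift or a turn outside -1 to 1 is refused whole. A call with a gripper value outside its range is refused whole. The fingers move at their own pace and stop on an object; "grip_force" is the grip in N (left out, the last holds). Time passes only in rows, so rows that repeat a pose let the fingers close. It gives the time, the measured TCP pose, the force, the opening and the grip force at its end, in the units of the state.
- bot.get_obs(): the state, without advancing time (a new reading comes with each control period).
- bot.grab_frame(name): name is "scene" or "side" or "wrist"; returns the picture (400x640x3 uint8, red, green, blue); there is no depth.
- bot.camera_model(name): a dict with "fx", "fy", "cx", "cy" (pixels), "R" (3x3) and "t" (3): a world point X has camera coordinates R X + t. Camera axes: x right, y down, z forward; pixel columns grow to the right and rows downward; lengths in m; the calibration is good to about 2 mm. A picture is of the moment at which its call begins: read the wrist's pose just before it. camera_model takes no time and is no camera call; for the wrist camera it gives the pose at the moment of the call.
- bot.sign_off(): hands the job in; it is judged then, once.
The state is a dict: "clock": time; "joints": joint angles; "joint_vel": joint speeds; "tau": joint torques, N m; "ee_pos": TCP position; "tcp_rot": TCP orientation; "wrist_force": force on the tool from outside, world axes, zero at the start; "wrist_torque": the same for the moment, N m; "grip_width": finger opening in m; "gripper_force": force on a finger pad.
Only numpy, scipy, OpenCV 4.12 (cv2) and the standard library are available. Lean on these libraries where they do the work, as an engineer would, in place of code of your own. Each camera call takes 0.05 s, during which the arm holds its last target. There are 200 camera calls.

TASK

Pack up the open tool case: push the upright hold-down flap over until it lies flat on the tools, then swing the lid over it until it is fully shut. Push both from their outer sides with the fingers, without taking hold of them and without slamming, and leave the tools in the case and the things around it where they are.

Things in the scene. Friction and masses are not known exactly. Their poses are not given: they have to be found in the camera images.
- case: Aluminium tool case fixed on the bench (it cannot slide), 190 mm (its x) by 290 mm (its y) by 75 mm high without the lid, walls 8 mm, black corner caps. Origin: centre of its underside on the bench; x points to the long side with the lid hinges (away from the robot, turned from straight ahead by -0.4 to 0.6 rad), y to the end opposite the flap, z up. Latches and carrying handle are on its -x side; they are not used.
- lid (a joint): Angle of the lid (rad): 0 fully shut, 1.57 standing vertical, up to 1.9 leaning back; starts at 1.55 to 1.8. Stiff friction hinge: the lid stays where it is left at any angle, so it must be pushed all the way; moving it takes about 4 to 6 N at 150 mm from the hinge when standing and 1 to 3 N when nearly shut. It stops dead at 0. A flap that still stands up blocks it at about 1.2.
- lid_hinge (a point): Middle of the lid's hinge line: in the case frame 95 mm to +x, 0, and 75 mm up (the rim). The line runs along the case's y; point axes turn with the lid and equal the case's when it is shut.
- lid_edge (a point): Middle of the lid's free edge on its outer face, 190 mm from the hinge line. The lid is a flat 8 mm aluminium plate, 190 by 290 mm; its outer face is its top when shut (83 mm above the bench) and looks away from the robot (case +x) while it stands open. On its inner side is a dark foam lining, 4 mm thick, not to be touched.
- flap (a joint): Angle of the hold-down flap (rad): 0 lying flat over the tools, 1.57 upright, up to 1.75 leaning outwards; starts at 1.45 to 1.7. Light friction hinge, stays where it is left; about 0.5 to 2 N at 80 mm from the hinge moves it. It stops dead at 0.
- flap_hinge (a point): Middle of the flap's hinge line, just inside the case's -y end wall: in the case frame 0, -124 mm, 57 mm up (18 mm under the rim). The line runs along the case's x; point axes turn with the flap and equal the case's when it lies flat.
- flap_edge (a point): Middle of the flap's free edge on its outer face, 115 mm from the hinge line. The flap is a plywood board 110 mm wide (along the case's x, centred) and 6 mm thick, entirely on the outer side of the hinge line; its outer face is its top when flat (63 mm above the bench, 12 mm under the case's rim) and looks out of the case (to its -y) while it stands. On its inner side is a dark foam pad, 5 mm thick, not to be touched.
- tool0: Loose shaping tool lying in foam rests in the case along its y: wooden handle towards the flap, black graphite head, 210 mm long, 18 mm thick, its top 50 mm above the bench. Origin on its axis at mid-length. At case x = -42 mm. Stays there.
- tool1: The same kind of tool, at case x = 0. Stays there.
- tool2: The same kind of tool with a square head, at case x = +42 mm. Stays there.
- stopper: Loose dark red rubber stopper, 38 mm across, 32 mm high, standing on the bench beside the case; origin under its centre. Bystander.
- jar: Loose amber glass jar with black cap, 52 mm across, 75 mm high, standing on the bench beside the case; origin under its centre. Bystander.
- beaker: Loose small glass cup, 50 mm across, 60 mm high, standing on the bench beside the case; origin under its centre. Bystander.
- paddle: Loose graphite paddle with a wooden handle, lying on the bench off the flap end of the case, 210 mm long (its x), 45 mm wide, 22 mm high; origin on the bench under the joint of head and shank, head towards its +x. Bystander.

How it is judged:
On the way, in this order (a step that is already met when the one before it is completed fails the run):
1. the flap lies flat over the tools while the lid still stands open (value of joint flap below 0.07 rad and value of joint lid above 1 rad), for 0.2 s.
2. the lid is fully shut over the flat flap (value of joint lid below 0.035 rad and value of joint flap below 0.07 rad), for 0.2 s.
At the end, for the whole second after the job is handed in: The flap lies flat (within 0.07 rad, 8 mm at its edge), the lid is shut over it (within 0.035 rad, 7 mm at its edge), the three tools are within 15 mm and the four things on the bench within 20 mm of where they started (all of step 2 and distance of each of tool0, tool1, tool2 from where it was at the start of the episode below 0.015 m and distance of each of stopper, jar, beaker, paddle from where it was at the start of the episode below 0.02 m); the robot touches nothing.
It fails at once if the lid was brought down while the flap still stood up (value of joint lid below 1.25 rad and value of joint flap above 0.4 rad).
It fails at once if the flap or the lid was taken hold of or pulled from its padded inner side, not pushed from outside (contact force between the fingers and flap_pad above 2 N or contact force between the fingers and lid_lining above 2 N).
It fails at once if the flap or the lid was slammed (faster than 2.5 rad/s) (velocity of joint any of lid, flap below -2.5 rad/s).
It fails at once if a tool in the case was lifted or shifted more than 15 mm (distance of any of tool0, tool1, tool2 from where it was at the start of the episode above 0.015 m).
It fails at once if something on the bench beside the case was moved more than 20 mm (distance of any of stopper, jar, beaker, paddle from where it was at the start of the episode above 0.02 m).
It also fails if it takes over 58 s, if anything falls off the work surface, if the arm or the gripper's body presses on something with over 40 N, if the wrist force passes 120 N, or if a joint passes its speed limit or range.

## Working session

There is one attempt and no reset: what is moved stays moved. The work goes in short steps, Python scripts to look and compute and a tool call to move; the robot and the scene stay as the last step left them, time stands still between calls to the robot, and variables do not carry over. Pictures are saved under pics/ and viewed, at most 10 in all, crops included, and the job is handed in when it is done.

Besides the shell and the picture viewer there is one more tool, called as name(argument=value, ...), one argument or row to a line, values as JSON. drive_tool: Moves the arm, as the interface text tells. Shifts and turns lie within -1 to 1; 1 stands for 300 mm of shift or 90 degrees of turn. Its arguments: {"type":"object","properties":{"rows":{"type":"array"},"grip_force":{"type":"number"}},"required":["rows"]}

```bash
mkdir -p pics; python3 - <<'E'
from bench import bot
import cv2
o=bot.get_obs(); print({k:o[k] for k in('clock','ee_pos','tcp_rot','grip_width','wrist_force')}, bot.tips_ahead)
for n in('scene','side'):
    f=bot.grab_frame(n); cv2.imwrite(f'pics/{n}0.png',f[:,:,::-1])
    m=bot.camera_model(n); print(n,m['fx'],m['cx'],m['cy'],(-m['R'].T@m['t']).round(3),m['R'].round(2).tolist())
E
```

```text
{'clock': 0.0, 'ee_pos': array([ 0.27588446, -0.58790432,  0.25484763]), 'tcp_rot': array([-3.13986298e+00,  1.28835041e-04,  4.38868801e-01]), 'grip_width': 0.08814295629450683, 'wrist_force': array([-0.37707833, -0.05000634,  0.68734928])} 0.017
scene 412.1261572715903 315.4114323749318 200.5640919206835 [0.883 0.019 1.044] [[0.06, 1.0, 0.01], [0.95, -0.06, -0.32], [-0.32, 0.03, -0.95]]
side 367.33813774478443 318.5739685183275 201.7898769989394 [0.306 0.648 0.59 ] [[-0.91, -0.41, 0.0], [-0.25, 0.55, -0.79], [0.33, -0.72, -0.61]]
```

View pics/scene0.png

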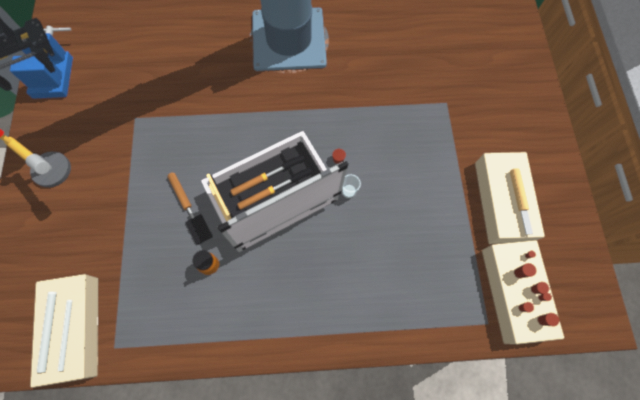

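View pics/side0.png

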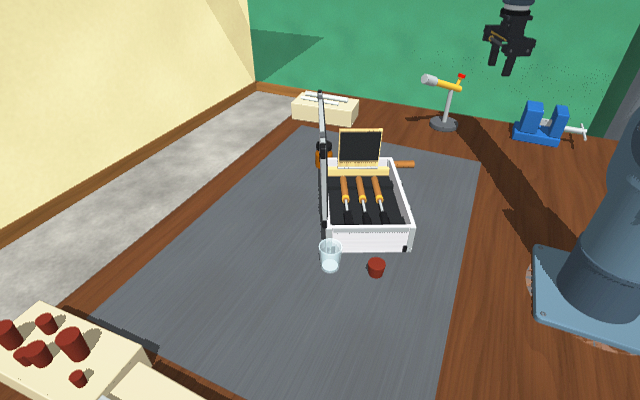

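The case sits mid-mat: flap end at about (212,195), near-side rim from (203,181) to (305,134), and the lid standing along (235,245)-(345,170). The paddle is at (190,210), jar (206,262), stopper (338,156), beaker (350,186). Next I'll zoom in.

```bash
cat > h.py <<'E'
import numpy as np
from bench import bot
def ray(n,uv):
    m=bot.camera_model(n); d=np.array([(uv[0]-m['cx'])/m['fx'],(uv[1]-m['cy'])/m['fy'],1.])
    R=np.array(m['R']); return -R.T@m['t'], R.T@d
def onz(n,uv,z):
    c,d=ray(n,uv); return c+d*(z-c[2])/d[2]
def proj(n,X):
    m=bot.camera_model(n); p=np.array(m['R'])@np.asarray(X)+m['t']
    return np.array([p[0]/p[2]*m['fx']+m['cx'],p[1]/p[2]*m['fy']+m['cy']])
E
python3 - <<'E'
import cv2
a=cv2.imread('pics/scene0.png')[120:285,155:375]; b=cv2.imread('pics/side0.png')[80:285,290:430]
cv2.imwrite('pics/a.png',cv2.resize(a,None,fx=3.6,fy=3.6,interpolation=cv2.INTER_CUBIC))
cv2.imwrite('pics/b.png',cv2.resize(b,None,fx=2.9,fy=2.9,interpolation=cv2.INTER_CUBIC))
E
```

```text
(no output)
```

View pics/a.png

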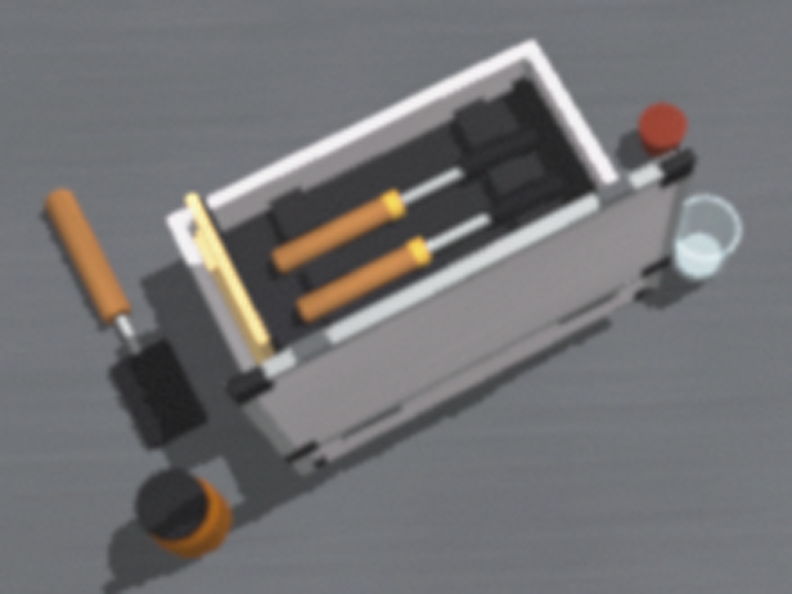

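View pics/b.png

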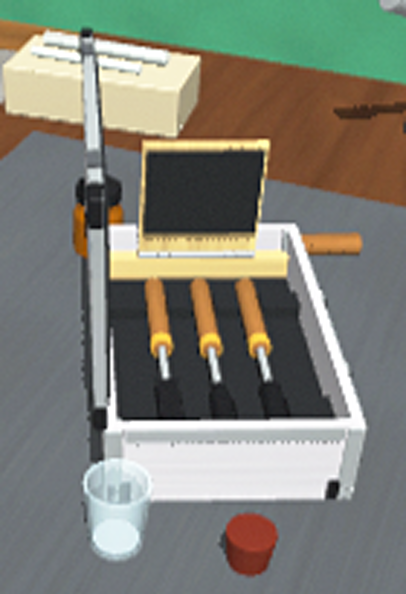

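```bash
cat >> h.py <<'E'
A=lambda u,v:(u/3.6+155-.36,v/3.6+120-.36)
B=lambda u,v:(u/2.9+290-.33,v/2.9+80-.33)
E
python3 - <<'E'
from h import *
from scipy.optimize import minimize_scalar
p=onz('scene',A(168,218),.075);q=onz('scene',A(535,40),.075)
print(p,q,np.linalg.norm(q-p)); 
p2=onz('side',B(298,226),.075);q2=onz('side',B(365,425),.075); print(p2,q2,np.linalg.norm(q2-p2))
d=(q-p)+(q2-p2); yaw=np.arctan2(-d[0],d[1]); 
ex=np.array([np.cos(yaw),np.sin(yaw),0]);ey=np.array([-ex[1],ex[0],0])
mid=(p+q+p2+q2)/4; c=mid+.095*ex; c[2]=0; print('case',c,yaw)
# lid: end corners, intersect ray with planes case y=+-145
for n,uv,s in(('scene',A(232,388),-1),('scene',A(692,160),1)):
    o,r=ray(n,uv); t=((c+s*.145*ey-o)@ey)/(r@ey); X=o+r*t-c; print('lid corner',X@ex,X@ey,X[2],'ang',np.arctan2(X[2]-.075,.095-X@ex), np.hypot(X[2]-.075,.095-X@ex))
for uv,s in((A(190,198),-1),(A(268,358),1)):
    o,r=ray('scene',uv); t=((c+s*.055*ex-o)@ex)/(r@ex); X=o+r*t-c; print('flap corner',X@ex,X@ey,X[2],'ang',np.arctan2(X[2]-.057,X@ey+.124),np.hypot(X[2]-.057,X@ey+.124))
for uv,s in((B(270,142),-1),(B(143,142),1)):
    o,r=ray('side',uv); t=((c+s*.055*ex-o)@ex)/(r@ex); X=o+r*t-c; print('flap corner side',X@ex,X@ey,X[2],'ang',np.arctan2(X[2]-.057,X@ey+.124))
for nm,uv,z in(('stopper',(663,127),.03),('jar',(172,505),.075),('beaker',(708,228),.055),('padA',(60,200),.02),('padB',(125,312),.015),('padhead',(160,395),.015),('padfar',(205,420),.02)):
    X=onz('scene',A(*uv),z)-c; print(nm,(X+c).round(3),'case',round(X@ex,3),round(X@ey,3))
np.savez('case.npz',c=c,yaw=yaw)
E
```

```text
[ 0.48368662 -0.23565724  0.075     ] [0.35883031 0.02783278 0.075     ] 0.2915751793048424
[ 0.47951215 -0.23093699  0.075     ] [0.35882568 0.02676792 0.075     ] 0.2845646565460842
case [ 0.50615402 -0.0625106   0.        ] 0.4402738100120601
lid corner 0.10377243391697236 -0.145 0.2605029463605708 ang 1.6180511195438503 0.1857102547122276
lid corner 0.10423247193090199 0.14500000000000005 0.2539202004378027 ang 1.6223516605959403 0.17915824475211403
flap corner -0.054999999999999924 -0.12351649912886938 0.16785155393603857 ang 1.5664346576265955 0.11085260837313145
flap corner 0.05499999999999998 -0.12589515492515585 0.14011421115262002 ang 1.5935941920040917 0.08313581483159138
flap corner side -0.055000000000000035 -0.11794412328988486 0.17319625404530148 ang 1.51872577954542
flap corner side 0.05500000000000001 -0.12713524039508006 0.16910848004193896 ang 1.5987551700101243
stopper [0.413 0.12  0.03 ] case -0.006 0.205
jar [ 0.687 -0.228  0.075] case 0.093 -0.226
beaker [0.505 0.144 0.055] case 0.087 0.187
padA [ 0.442 -0.33   0.02 ] case -0.172 -0.215
padB [ 0.531 -0.281  0.015] case -0.071 -0.208
padhead [ 0.595 -0.253  0.015] case -0.001 -0.21
padfar [ 0.616 -0.22   0.02 ] case 0.033 -0.189
```

drive_tool(
  rows=[
    [-1, 0.14, -0.06, 0, 0, 0, 0],
    [-1, 0.28, -0.13, 0, 0, 0, 0],
    [-1, 0.42, -0.19, 0, 0, 0, 0],
    [-1, 0.56, -0.25, 0, 0, 0, 0],
    [-1, 0.7, -0.32, 0, 0, 0, 0],
    [-1, 0.84, -0.38, 0, 0, 0, 0],
    [-1, 1.0, -0.43, 0, 0, 0, 0],
    [-1, 1.0, -0.43, 0, 0, 0, 0],
  ],
  grip_force=20,
)

```text
clock: 0.9
ee_pos: [0.4988, -0.3364, 0.2555]
tcp_rot: [-3.139, -0.005, 0.45]
wrist_force: [-0.0, 0.4, -0.9]
grip_width: 0.0261
gripper_force: 0.0
```

```bash
cat >> h.py <<'E'
_k=np.load('case.npz') if __import__('os').path.exists('case.npz') else None
c=_k['c'];yaw=float(_k['yaw']);ex=np.array([np.cos(yaw),np.sin(yaw),0]);ey=np.array([-ex[1],ex[0],0])
def tcase():
    o=bot.get_obs(); X=o['ee_pos']-c; return np.array([X@ex,X@ey,X[2]]),o
def units(T): # case-frame TCP target -> tool shift units
    from scipy.spatial.transform import Rotation as Ro
    x,o=tcase(); d=np.asarray(T)-x; w=d[0]*ex+d[1]*ey+[0,0,d[2]]
    return (Ro.from_euler('xyz',o['tcp_rot']).as_matrix().T@w/.3).round(3)
E
python3 - <<'E'
from h import *
x,o=tcase(); print(x,o['grip_width'],o['wrist_force'],o['clock'],o['tcp_rot']); print(units([0,-.18,.25]),units([0,-.18,.157]))
E
```

```text
[-0.12336454 -0.24466497  0.25551496] 0.026061328576873873 [-0.00324938  0.37102829 -0.87956159] 0.9 [-3.13919483 -0.00465587  0.45043759]
[ 0.413 -0.211  0.021] [ 0.412 -0.211  0.331]
```

drive_tool(
  rows=[
    [-1, 0.1, -0.05, 0, 0, 0, 0],
    [-1, 0.2, -0.1, 0, 0, 0, 0],
    [-1, 0.3, -0.15, 0, 0, 0, 0],
    [-1, 0.38, -0.19, 0.05, 0, 0, 0],
    [-1, 0.4, -0.2, 0.15, 0, 0, 0],
    [-1, 0.4, -0.2, 0.25, 0, 0, 0],
    [-1, 0.4, -0.2, 0.32, 0, 0, 0],
    [-1, 0.4, -0.2, 0.32, 0, 0, 0],
  ],
)

```text
clock: 1.7
ee_pos: [0.5735, -0.2384, 0.1563]
tcp_rot: [-3.137, 0.005, 0.439]
wrist_force: [0.4, -0.5, -0.4]
grip_width: 0.0005
gripper_force: 0.0
```

```bash
python3 - <<'E'
from h import *
import cv2
x,o=tcase(); print(x,o['grip_width'],o['wrist_force'],o['tcp_rot'])
for th in np.radians([90,80,70,60,50,40,30,20,10,0]):
    r=.085; y=-.124+r*np.cos(th)-.006*np.sin(th); z=.057+r*np.sin(th)+.006*np.cos(th)
    print(int(np.degrees(th)+.5),units([x[0],y-.0175,z+.017]))
f=bot.grab_frame('side')[40:300,250:450]; cv2.imwrite('pics/c.png',cv2.resize(f[:,:,::-1],None,fx=2.3,fy=2.3,interpolation=cv2.INTER_CUBIC))
E
```

```text
[-0.01407184 -0.18777767  0.15626871] 0.00048666713256732526 [ 0.37264507 -0.45269842 -0.36852912] [-3.13696008  0.00502746  0.43887909]
90 [-0.    -0.134 -0.008]
80 [-0.    -0.184 -0.007]
70 [-0.    -0.232  0.002]
60 [-0.    -0.279  0.02 ]
50 [-0.    -0.321  0.046]
40 [-0.    -0.358  0.078]
30 [ 0.    -0.389  0.117]
20 [ 0.    -0.413  0.16 ]
10 [ 0.    -0.429  0.207]
0 [ 0.001 -0.436  0.256]
```

View pics/c.png

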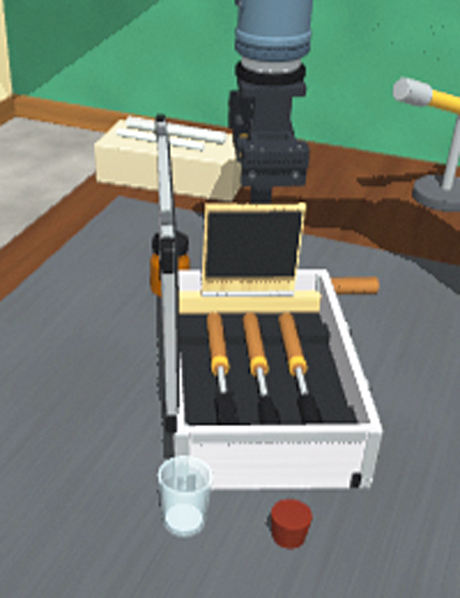

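The closed fingers are behind the flap's outer face at about (262,195), and the gripper body is above the flap's edge. Pushing now.

drive_tool(
  rows=[
    [-1, 0, -0.05, 0, 0, 0, 0],
    [-1, 0, -0.1, 0, 0, 0, 0],
    [-1, 0, -0.13, 0, 0, 0, 0],
    [-1, 0, -0.16, 0, 0, 0, 0],
    [-1, 0, -0.19, 0, 0, 0, 0],
    [-1, 0, -0.22, 0, 0, 0, 0],
    [-1, 0, -0.25, 0.01, 0, 0, 0],
    [-1, 0, -0.28, 0.02, 0, 0, 0],
  ],
)

```text
clock: 2.55
ee_pos: [0.5402, -0.1623, 0.1537]
tcp_rot: [3.141, -0.0, 0.439]
wrist_force: [0.3, -0.9, 0.7]
grip_width: 0.0004
gripper_force: 0.6
```

drive_tool(
  rows=[
    [-1, 0, -0.02, 0.015, 0, 0, 0],
    [-1, 0, -0.04, 0.03, 0, 0, 0],
    [-1, 0, -0.06, 0.045, 0, 0, 0],
    [-1, 0, -0.08, 0.06, 0, 0, 0],
    [-1, 0, -0.095, 0.08, 0, 0, 0],
    [-1, 0, -0.11, 0.1, 0, 0, 0],
    [-1, 0, -0.12, 0.12, 0, 0, 0],
    [-1, 0, -0.13, 0.14, 0, 0, 0],
  ],
)

```text
clock: 3.35
ee_pos: [0.5236, -0.1272, 0.1111]
tcp_rot: [-3.141, 0.0, 0.439]
wrist_force: [-0.5, 0.1, 0.9]
grip_width: 0.0001
gripper_force: 0.5
```

drive_tool(
  rows=[
    [-1, 0, -0.005, 0.015, 0, 0, 0],
    [-1, 0, -0.01, 0.03, 0, 0, 0],
    [-1, 0, -0.015, 0.045, 0, 0, 0],
    [-1, 0, -0.02, 0.06, 0, 0, 0],
    [-1, 0, -0.02, 0.07, 0, 0, 0],
    [-1, 0, -0.02, 0.08, 0, 0, 0],
    [-1, 0, -0.02, 0.09, 0, 0, 0],
    [-1, 0, -0.02, 0.095, 0, 0, 0],
  ],
)

```text
clock: 4.15
ee_pos: [0.5212, -0.1221, 0.0829]
tcp_rot: [-3.141, 0.0, 0.439]
wrist_force: [-0.0, -0.3, 1.1]
grip_width: 0.0007
gripper_force: 0.4
```

```bash
python3 - <<'E'
from h import *
x,o=tcase(); print(x,o['wrist_force'],o['tau'],x[2]-.017)
E
```

```text
[-0.01176814 -0.06030468  0.08292237] [-0.03018824 -0.31166112  1.0778345 ] [ 2.16058949e-01 -5.13644743e+01 -2.76609985e-01 -1.61687064e+01
  6.03383174e-02 -1.29540428e-01  1.16216681e-03] 0.06592236591199407
```

drive_tool(
  rows=[
    [-1, 0, 0, 0.005, 0, 0, 0],
    [-1, 0, 0, 0.01, 0, 0, 0],
    [-1, 0, 0, 0.015, 0, 0, 0],
    [-1, 0, 0, 0.02, 0, 0, 0],
    [-1, 0, 0, 0.02, 0, 0, 0],
    [-1, 0, 0, 0.02, 0, 0, 0],
  ],
)

```text
clock: 4.75
ee_pos: [0.5214, -0.1221, 0.0799]
tcp_rot: [3.141, 0.0, 0.439]
wrist_force: [-10.1, 3.1, 33.7]
grip_width: 0.0005
gripper_force: 16.3
```

Hard stop at tip height 63 mm, so the flap is flat. Now up and over the lid.

drive_tool(
  rows=[
    [-1, 0, 0, -0.05, 0, 0, 0],
    [-1, 0, 0, -0.2, 0, 0, 0],
    [-1, 0, 0, -0.35, 0, 0, 0],
    [-1, 0, 0, -0.5, 0, 0, 0],
    [-1, 0, 0, -0.65, 0, 0, 0],
    [-1, 0, 0, -0.8, 0, 0, 0],
    [-1, 0, 0, -0.87, 0, 0, 0],
    [-1, 0, 0, -0.87, 0, 0, 0],
  ],
)

```text
clock: 5.55
ee_pos: [0.523, -0.1225, 0.342]
tcp_rot: [3.137, -0.006, 0.438]
wrist_force: [0.0, 0.1, -0.5]
grip_width: 0.0004
gripper_force: 0.0
```

```bash
python3 - <<'E'
from h import *
x,o=tcase(); print(x,o['wrist_force'],units([.165,0,.345]))
import cv2
f=bot.grab_frame('side')[40:300,250:450]; cv2.imwrite('pics/d.png',cv2.resize(f[:,:,::-1],None,fx=2.3,fy=2.3,interpolation=cv2.INTER_CUBIC))
E
```

```text
[-0.01034852 -0.06146722  0.34195544] [ 0.04585553  0.07007707 -0.52186001] [ 0.584 -0.206 -0.008]
```

View pics/d.png

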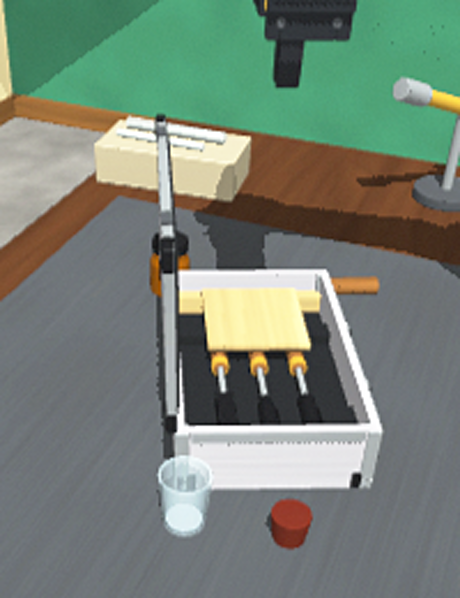

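The flap lies flat at (258,320) and the lid still stands. Moving behind the lid.

drive_tool(
  rows=[
    [-1, 0.12, -0.04, 0, 0, 0, 0],
    [-1, 0.24, -0.08, 0, 0, 0, 0],
    [-1, 0.36, -0.12, 0, 0, 0, 0],
    [-1, 0.48, -0.16, 0, 0, 0, 0],
    [-1, 0.56, -0.2, 0, 0, 0, 0],
    [-1, 0.58, -0.2, 0, 0, 0, 0],
    [-1, 0.58, -0.2, 0, 0, 0, 0],
  ],
)

```text
clock: 6.3
ee_pos: [0.6528, 0.0064, 0.336]
tcp_rot: [-3.141, 0.003, 0.44]
wrist_force: [-0.3, -0.1, -0.5]
grip_width: 0.0003
gripper_force: 0.0
```

drive_tool(
  rows=[
    [-1, 0, 0, 0.1, 0, 0, 0],
    [-1, 0, 0, 0.2, 0, 0, 0],
    [-1, 0, 0, 0.3, 0, 0, 0],
    [-1, 0, 0, 0.36, 0, 0, 0],
    [-1, 0, 0, 0.36, 0, 0, 0],
    [-1, 0, 0, 0.36, 0, 0, 0],
  ],
)

```text
clock: 6.9
ee_pos: [0.6528, 0.0046, 0.2305]
tcp_rot: [3.141, 0.001, 0.437]
wrist_force: [0.4, -0.3, -0.2]
grip_width: 0.0006
gripper_force: 0.0
```

```bash
python3 - <<'E'
from h import *
x,o=tcase(); print(x,o['wrist_force'],o['tcp_rot'])
r=.150
for g in range(100,-1,-10):
    th=np.radians(g); X=.095-r*np.cos(th)+.008*np.sin(th); z=.075+r*np.sin(th)+.008*np.cos(th)
    print(g,units([X+.009,x[1],z+.017]))
E
```

```text
[ 0.16131217 -0.00177265  0.23046366] [ 0.44528925 -0.27592839 -0.16458306] [3.14109130e+00 7.58411113e-04 4.37210397e-01]
100 [-0.078  0.    -0.026]
90 [-0.164  0.001 -0.038]
80 [-0.252  0.001 -0.035]
70 [-0.337  0.001 -0.017]
60 [-0.418  0.001  0.016]
50 [-0.492  0.001  0.062]
40 [-0.557  0.002  0.12 ]
30 [-0.611  0.002  0.189]
20 [-0.652  0.002  0.266]
10 [-0.679  0.002  0.349]
0 [-0.691  0.002  0.435]
```

drive_tool(
  rows=[
    [-1, -0.05, 0, 0, 0, 0, 0],
    [-1, -0.09, 0, -0.01, 0, 0, 0],
    [-1, -0.12, 0, -0.02, 0, 0, 0],
    [-1, -0.15, 0, -0.02, 0, 0, 0],
    [-1, -0.18, 0, -0.02, 0, 0, 0],
    [-1, -0.21, 0, -0.02, 0, 0, 0],
    [-1, -0.24, 0, -0.02, 0, 0, 0],
    [-1, -0.27, 0, -0.02, 0, 0, 0],
  ],
)

```text
clock: 7.7
ee_pos: [0.5795, -0.0287, 0.2361]
tcp_rot: [3.141, -0.0, 0.439]
wrist_force: [4.3, -0.1, -1.5]
grip_width: 0.0005
gripper_force: 1.9
```

drive_tool(
  rows=[
    [-1, -0.03, 0, 0.005, 0, 0, 0],
    [-1, -0.06, 0, 0.01, 0, 0, 0],
    [-1, -0.09, 0, 0.02, 0, 0, 0],
    [-1, -0.12, 0, 0.03, 0, 0, 0],
    [-1, -0.15, 0, 0.04, 0, 0, 0],
    [-1, -0.17, 0, 0.055, 0, 0, 0],
    [-1, -0.2, 0, 0.07, 0, 0, 0],
    [-1, -0.22, 0, 0.085, 0, 0, 0],
  ],
)

```text
clock: 8.5
ee_pos: [0.5192, -0.0566, 0.2102]
tcp_rot: [-3.141, 0.001, 0.439]
wrist_force: [2.0, 1.2, 1.1]
grip_width: 0.0002
gripper_force: 1.2
```

drive_tool(
  rows=[
    [-1, -0.02, 0, 0.015, 0, 0, 0],
    [-1, -0.04, 0, 0.035, 0, 0, 0],
    [-1, -0.06, 0, 0.055, 0, 0, 0],
    [-1, -0.08, 0, 0.075, 0, 0, 0],
    [-1, -0.095, 0, 0.095, 0, 0, 0],
    [-1, -0.11, 0, 0.115, 0, 0, 0],
    [-1, -0.12, 0, 0.13, 0, 0, 0],
    [-1, -0.13, 0, 0.145, 0, 0, 0],
  ],
)

```text
clock: 9.3
ee_pos: [0.4847, -0.073, 0.1668]
tcp_rot: [3.142, -0.0, 0.439]
wrist_force: [1.2, 0.4, 1.0]
grip_width: 0.0006
gripper_force: 0.8
```

```bash
python3 - <<'E'
from h import *
x,o=tcase(); print(x,o['wrist_force'],o['tcp_rot'])
r=.150
for g in range(40,-1,-10):
    th=np.radians(g); X=.095-r*np.cos(th)+.008*np.sin(th); z=.075+r*np.sin(th)+.008*np.cos(th)
    print(g,units([X+.009,x[1],z+.017]))
E
```

```text
[-0.02384486 -0.00036591  0.1667995 ] [1.20803748 0.43106104 0.97335974] [ 3.14155948e+00 -2.54365458e-05  4.38807966e-01]
40 [ 0.06  -0.    -0.092]
30 [ 0.006 -0.    -0.024]
20 [-0.035  0.     0.053]
10 [-0.062  0.     0.136]
0 [-0.074  0.     0.223]
```

drive_tool(
  rows=[
    [-1, -0.01, 0, 0.02, 0, 0, 0],
    [-1, -0.02, 0, 0.04, 0, 0, 0],
    [-1, -0.03, 0, 0.06, 0, 0, 0],
    [-1, -0.04, 0, 0.08, 0, 0, 0],
    [-1, -0.05, 0, 0.1, 0, 0, 0],
    [-1, -0.06, 0, 0.12, 0, 0, 0],
    [-1, -0.06, 0, 0.14, 0, 0, 0],
    [-1, -0.06, 0, 0.16, 0, 0, 0],
  ],
)

```text
clock: 10.1
ee_pos: [0.4681, -0.0807, 0.1186]
tcp_rot: [-3.141, 0.001, 0.439]
wrist_force: [-0.8, -0.9, 1.3]
grip_width: 0.0004
gripper_force: 0.6
```

drive_tool(
  rows=[
    [-1, 0, 0, 0.015, 0, 0, 0],
    [-1, 0, 0, 0.03, 0, 0, 0],
    [-1, 0, 0, 0.04, 0, 0, 0],
    [-1, 0, 0, 0.05, 0, 0, 0],
    [-1, 0, 0, 0.055, 0, 0, 0],
    [-1, 0, 0, 0.06, 0, 0, 0],
  ],
)

```text
clock: 10.7
ee_pos: [0.4686, -0.0805, 0.1011]
tcp_rot: [3.142, 0.0, 0.439]
wrist_force: [-1.5, 0.1, 2.0]
grip_width: 0.0007
gripper_force: 0.6
```

Tip at 84 mm; pressing gently until it meets the stop.

drive_tool(
  rows=[
    [-1, 0, 0, 0.005, 0, 0, 0],
    [-1, 0, 0, 0.01, 0, 0, 0],
    [-1, 0, 0, 0.014, 0, 0, 0],
    [-1, 0, 0, 0.014, 0, 0, 0],
    [-1, 0, 0, 0.014, 0, 0, 0],
  ],
)

```text
clock: 11.2
ee_pos: [0.4687, -0.0805, 0.1002]
tcp_rot: [3.141, 0.0, 0.439]
wrist_force: [-14.2, 2.3, 45.9]
grip_width: 0.0003
gripper_force: 23.5
```

drive_tool(
  rows=[
    [-1, 0, 0, -0.03, 0, 0, 0],
    [-1, 0, 0, -0.15, 0, 0, 0],
    [-1, 0, 0, -0.3, 0, 0, 0],
    [-1, 0, 0, -0.45, 0, 0, 0],
    [-1, 0, 0, -0.55, 0, 0, 0],
    [-1, 0, 0, -0.55, 0, 0, 0],
  ],
)

```text
clock: 11.8
ee_pos: [0.4714, -0.0807, 0.2663]
tcp_rot: [3.137, -0.007, 0.439]
wrist_force: [1.3, 0.1, -0.5]
grip_width: 0.0005
gripper_force: 0.0
```

```bash
python3 - <<'E'
from h import *
import cv2
f=bot.grab_frame('side')[100:300,230:450]; cv2.imwrite('pics/e.png',cv2.resize(f[:,:,::-1],None,fx=2.9,fy=2.9,interpolation=cv2.INTER_CUBIC)); print(tcase()[0])
E
```

```text
[-0.04042723 -0.00097049  0.26392401]
```

View pics/e.png

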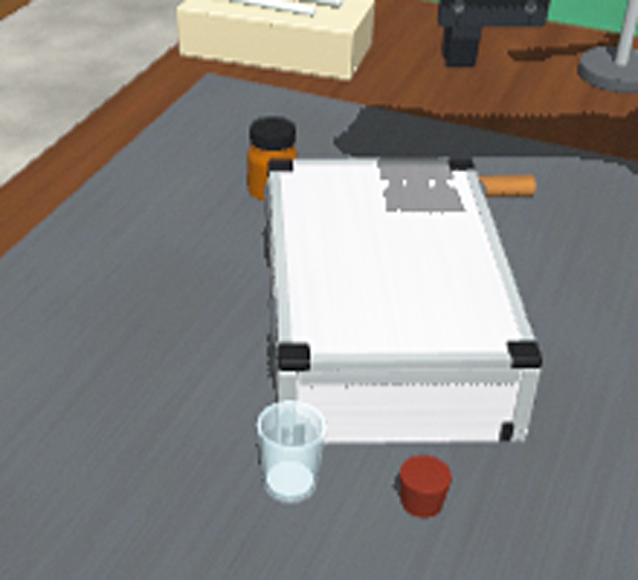

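The lid lies flush on the rim with its front edge at (295,355)-(525,355). The jar, beaker, stopper and paddle handle appear unmoved, and the gripper is clear.

```bash
python3 -c "
from bench import bot
print(bot.sign_off())"
```

```text
the job is handed in; nothing more can be done
None
```

I pushed the flap flat, then shut the lid over it; both met their stops, the things on the bench look unmoved, and I handed the job in about 12 s into the 58 s allowed (no verdict was returned).

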